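# Tap a jammed stir bar out of a sample flask

## Robot

A 6-joint arm with a two-finger parallel gripper is mounted at the origin on a cart in front of the work surface, level with it; the furniture and walls round the work are solid. World frame = base frame: x ahead of the robot, y to its left, z up, the work surface at z = 0. Lengths are in m, angles in rad, forces in N, time in s.
With the tool pointing down it reaches from about 0.325 to 0.775 m from the base axis. Payload 5.5 kg.
Tool frame: the origin (TCP) lies between the finger pads; the fingertips stand 8 mm ahead of it and the grasp point (between the pads) lies 11 mm behind it (tcp_to_tips is the distance from the TCP to the fingertips, in m); z points along the fingers, y is the line along which they close (so a half turn about z gives the same grasp; the last joint's range is limited). The gripper opens to 88 mm and grips with 3 to 60 N. Pads are 20 mm wide; open, the fingers measure 115 mm over their backs; the gripper's body (75 mm by 178 mm) begins 61 mm behind the grasp point.
Start: joints at [-1.24, 0.091, 1.231, -0, 1.82, -0.057], TCP at [0.227, -0.555, 0.231] pointing down, gripper open.
Joint ranges: [-2.87, 2.87], [-0.86, 2.18], [0.17, 2.46], [-1.51, 4.65], [0.06, 2.69], [-2.65, 2.65]. Speed limits (rad/s): [2.57, 2.57, 3.01, 3.14, 3.14, 3.14].

## Interface

Orientations are given as a unit quaternion [w, x, y, z].
In Python, from bench import * gives the robot as it stands. Calls block until the motion is done:
- move_to(position, orientation): joint-space move of the TCP to a pose.
- move_l(position, speed=0.15, orientation=None): straight line of the TCP; orientation=None keeps the orientation; speed is the mean speed in m/s.
- movej(angles): joint-space move.
- gripper_open() and close(): open the fingers fully, or close them until they stop; the grip force is fixed at half the most.
- hold(seconds).
- inverse_kinematics(position, orientation): joint angles nearest the present ones, or None.
- state(): the state.
- get_image(name): name is "scene" or "top" or "wrist"; returns a dict with "frame" (420x560x3 uint8, blue, green, red), "depth" (420x560 float32, m along the optical axis (not along the pixel's ray), 0 where there is no reading), "camera_matrix" (3x3 intrinsics, pixels), "view" (4x4, takes a point from world to camera coordinates). Camera axes: x right, y up, looking along -z (the intrinsics and any distortion apply to the point x, -y, -z); pixel columns grow to the right and rows downward; lengths in m; the calibration is good to about 2 mm. A picture is of the moment at which its call begins.
A pose or a line that the arm cannot do raises IKError and nothing moves.
- job_done(): hands the job in; it is judged then, once.
The state is a dict: "time": time; "joint_pos": joint angles; "dq": joint speeds; "joint_torque": joint torques, N m; "ee_pos": TCP position; "ee_rot": TCP orientation; "ft_force": force on the tool from outside, world axes, zero at the start; "moment": the same for the moment, N m; "finger_gap": finger opening in m; "finger_force": force on a finger pad.
Only numpy, scipy, OpenCV 4.12 (cv2) and the standard library are available. Lean on these libraries where they do the work, as an engineer would, in place of code of your own. Each camera call takes 0.05 s, during which the arm holds its last target. There are 200 camera calls.

## Task

Two clear flasks hang neck-down in springy stands behind the instrument tray, and in one of them a small black stir bar has lodged crosswise in the neck. Tap the side of that flask smartly with closed fingers, again if need be, until the bar slides out into the tray and stays there. Do not touch the bar itself, and do not knock the other, empty flask.

Things in the scene. Friction and masses are not known exactly. Their poses are not given: they have to be found in the camera images.
- stir_bar: Black round-ended stir bar, 8 mm thick, 22 mm long, 10 to 14 g; origin at its centre. At the start it lies level and crosswise in one of the two flasks, jammed between the shoulders at the 18 mm bore of the neck, 69 mm above the work surface. A smart tap on the flask (0.15 m/s or more at contact, carrying the side wall 8 to 15 mm, then drawn back) frees it in 1 to 5 taps; a slow push does not.
- flask_mid (a point): Centre of the body of the clear flat flask with the bar, 99 mm above the surface. It is 51 mm wide between its two upright side walls, which face along the tray's +y and -y: tap one of them at about this height, along the tray's y. Flask and holder (0.25 kg) are sprung: they rock sideways about a line 12 mm above the surface, up to 20 mm at this point, at under 6 N, and swing back.
- spare_mid (a point): The same point of the identical empty flask, not to be knocked. The flasks stand parallel behind the tray, 132 mm apart along its y, either one on the left. Both slope 46 degrees, neck down towards the tray's -x; the body is 25 mm thick and runs 65 mm along the slope, about half to each side of this point; its highest edge is 131 mm up. Beside their outer sides is free space.
- tray: White enamel instrument tray, 170 mm (x) by 250 mm (y), rim 18 mm high, fixed; origin at the centre of its underside, floor 2 mm above. Its +x points away from the robot, to the flasks, whose mouths hang 45 mm up over its far edge. Tray and flask stands are turned alike. A ring, forceps and a small box lie in it and may stay. A freed bar lies in it at a height of about 6 mm.
Not all that is in view belongs to the job. What is shaped like the part that bears flask_mid but turquoise is not meant.

How it is judged:
On the way:
1. the flask with the bar has been rocked by a tap (distance of flask_mid from where it was at the start of the episode above 0.003 m).
At the end, for the whole second after the job is handed in: The stir bar lies at rest inside the tray (within its rim, below 30 mm over its underside) and the tapped flask has swung back to within 6 mm of where it hung (x of stir_bar in the frame of tray between -0.085 and 0.085 m and y of stir_bar in the frame of tray between -0.125 and 0.125 m and z of stir_bar in the frame of tray below 0.03 m and linear speed of stir_bar below 0.03 m/s and distance of flask_mid from where it was at the start of the episode below 0.006 m); the robot touches nothing.
It fails at once if the robot touches the stir bar (contact force between any of the fingers, the arm and stir_bar above 0.3 N).
It fails at once if the empty flask is knocked (distance of spare_mid from where it was at the start of the episode above 0.01 m).
It also fails if it takes over 40 s, if anything falls off the work surface, if the arm or the gripper's body presses on something with over 40 N, if the wrist force passes 120 N, or if a joint passes its speed limit or range.

## Working session

There is one attempt and no reset: what is moved stays moved. The work goes in short steps, each a Python script; the robot and the scene stay as the last script left them, time stands still between calls to the robot, and variables do not carry over. Pictures are saved under pics/ and viewed, at most 10 in all, crops included, and the job is handed in when it is done.

```bash
mkdir -p pics; ls
python3 - <<'E'
from bench import *
import cv2, numpy as np, pickle
d={n:get_image(n) for n in("scene","top")}
pickle.dump(d,open('d0.pkl','wb'))
for n in d:
    cv2.imwrite(f'pics/{n}0.png',d[n]["frame"]); print(n,d[n]["camera_matrix"].tolist(),np.round(d[n]["view"],3).tolist())
s=state();print(s['time'],s['ee_pos'],s['ee_rot'],s['finger_gap'])
E
```

```text
pics
scene [[407.7088654789248, 0.0, 282.6201192361863], [0.0, 407.7088654789248, 215.54243128684263], [0.0, 0.0, 1.0]] [[-0.888, -0.46, 0.006, 0.485], [0.252, -0.474, 0.844, -0.221], [-0.385, 0.751, 0.537, -0.674], [0.0, 0.0, 0.0, 1.0]]
top [[393.66587218045726, 0.0, 287.3711804444636], [0.0, 393.66587218045726, 210.77513165729331], [0.0, 0.0, 1.0]] [[0.006, -1.0, -0.013, -0.008], [0.99, 0.005, 0.141, -0.526], [-0.141, -0.013, 0.99, -0.868], [0.0, 0.0, 0.0, 1.0]]
0.1 [ 0.22680104 -0.55520329  0.2296264 ] [-8.79325927e-04  9.81262450e-01  1.92673860e-01 -1.19900763e-04] 0.08771609675555624
```

View pics/scene0.png

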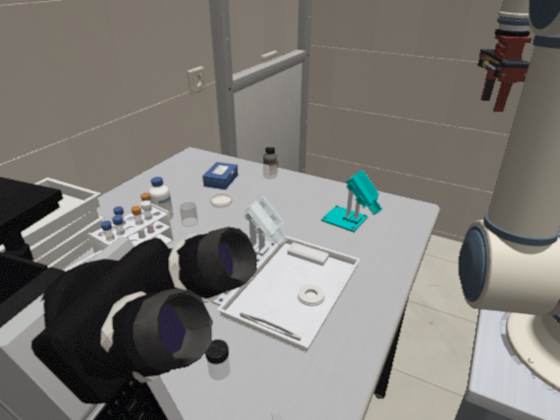

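View pics/top0.png

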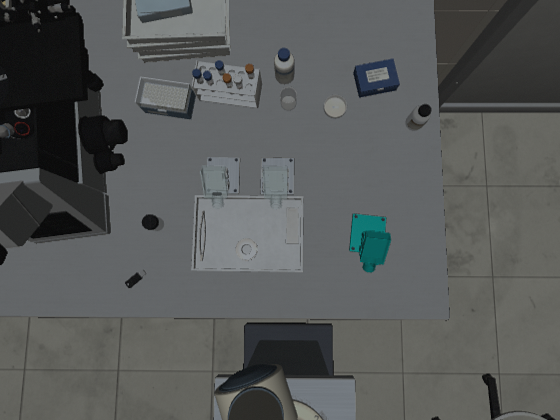

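The scene view shows the tray at about (290,285). One flask is at (265,215), and the other is hidden behind the microscope eyepieces. A turquoise lookalike stands at (362,195). The top view shows two clear flasks at (216,180) and (276,178) above the tray (192–302, 195–271), the turquoise decoy at (373,247), and a small black object at (135,278). Next I'll crop the two flasks and find the tray and dark pixels.

```bash
cat > h.py <<'E'
import numpy as np, cv2
def ray(im,u,v):
    K=im["camera_matrix"];V=np.asarray(im["view"])
    x=np.linalg.solve(K,[u,v,1.]);d=V[:3,:3].T@np.array([x[0],-x[1],-x[2]])
    return -V[:3,:3].T@V[:3,3],d
def plane(im,u,v,z):
    o,d=ray(im,u,v);return o+d*(z-o[2])/d[2]
def proj(im,p):
    c=np.asarray(im["view"])@np.r_[p,1];q=im["camera_matrix"]@np.array([c[0],-c[1],-c[2]]);return q[:2]/q[2]
E
python3 - <<'E'
import pickle
from h import *
d=pickle.load(open('d0.pkl','rb'));t=d['top']
f=t["frame"]
c=cv2.resize(f[150:215,185:310],None,fx=6,fy=6,interpolation=cv2.INTER_CUBIC);cv2.imwrite('pics/crop.png',c)
for n,u,v,z in[("trayTL",194,197,.018),("TR",302,197,.018),("BR",302,271,.018),("BL",192,271,.018),("fl1",216,180,.099),("fl2",276,178,.099)]:
    print(n,plane(t,u,v,z).round(3))
g=f.max(2)
ys,xs=np.where(g[150:215,185:310]<70);print(list(zip(xs+185,ys+150,g[ys+150,xs+185]))[:60])
D=t["depth"]
for v in range(150,212,4): print(v,[round(float((lambda u:(lambda o_d:(o_d[0]+o_d[1]*D[v,u])[2])(ray(t,u,v)))(u)),3) for u in range(196,304,6)])
E
```

```text
trayTL [0.561 0.216 0.018]
TR [ 0.562 -0.04   0.018]
BR [ 0.389 -0.04   0.018]
BL [0.388 0.214 0.018]
fl1 [0.584 0.149 0.099]
fl2 [0.589 0.019 0.099]
[(np.int64(209), np.int64(159), np.uint8(46)), (np.int64(210), np.int64(159), np.uint8(50)), (np.int64(235), np.int64(159), np.uint8(60)), (np.int64(236), np.int64(159), np.uint8(48)), (np.int64(263), np.int64(159), np.uint8(60)), (np.int64(264), np.int64(159), np.uint8(55)), (np.int64(290), np.int64(159), np.uint8(63)), (np.int64(209), np.int64(160), np.uint8(59)), (np.int64(210), np.int64(160), np.uint8(50)), (np.int64(235), np.int64(160), np.uint8(57)), (np.int64(236), np.int64(160), np.uint8(47)), (np.int64(263), np.int64(160), np.uint8(43)), (np.int64(264), np.int64(160), np.uint8(47)), (np.int64(265), np.int64(160), np.uint8(63)), (np.int64(290), np.int64(160), np.uint8(45)), (np.int64(291), np.int64(160), np.uint8(49)), (np.int64(290), np.int64(161), np.uint8(55)), (np.int64(227), np.int64(171), np.uint8(54)), (np.int64(227), np.int64(172), np.uint8(49)), (np.int64(227), np.int64(173), np.uint8(55)), (np.int64(227), np.int64(174)
[... 3223 characters left out ...]
0.095, 0.098, 0.096, 0.097, 0.007, -0.001]
194 [-0.003, -0.001, 0.089, 0.089, 0.088, 0.087, -0.001, -0.0, -0.002, -0.003, -0.001, 0.0, 0.089, 0.089, 0.09, 0.091, 0.001, 0.001]
198 [0.019, -0.0, 0.077, 0.078, 0.933, 0.005, 0.003, 0.006, 0.007, 0.008, 0.009, 0.01, 0.084, 0.083, 0.081, 0.082, 0.011, 0.014]
202 [0.019, -0.001, 0.002, 0.068, 0.068, 0.002, -0.001, 0.002, 0.001, -0.001, -0.0, 0.001, 0.001, 0.073, 0.067, 0.001, 0.0, 0.002]
206 [0.018, -0.001, 0.0, 0.063, 0.057, -0.002, -0.001, 0.003, 0.002, 0.003, -0.001, -0.001, 0.001, 0.063, 0.057, 0.003, 0.001, -0.002]
210 [0.018, 0.001, 0.001, -0.001, 0.002, -0.0, 0.004, -0.001, -0.002, 0.001, 0.001, 0.0, 0.003, -0.0, 0.002, 0.013, 0.022, 0.015]
```

View pics/crop.png

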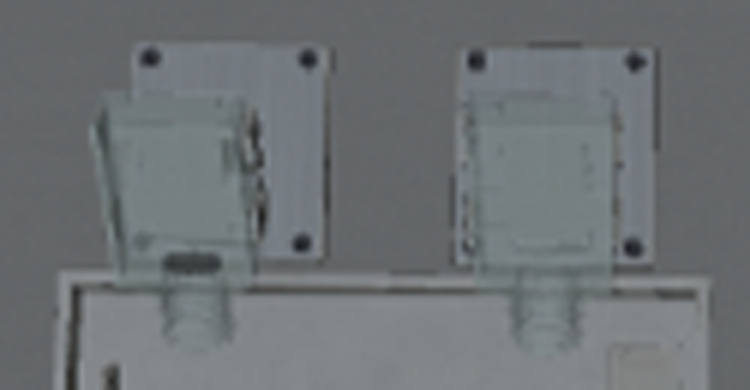

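The stir bar is a dark crosswise lozenge at crop (192,263), which is top pixel (217,194). That puts it in the neck of the left flask; the right flask's neck, around crop (547,280), is empty.

Candidates for the flask to tap:
- Left clear flask at (216,180): holds the bar, so this is the one.
- Right clear flask at (276,178): empty.
- Turquoise flask at (373,247): decoy.

The other black things are the object at (135,278) and a jar cap at (150,222); neither is the bar. Next I'll measure yaw, walls and obstacles.

Run:
```python
import pickle
from h import *
d=pickle.load(open('d0.pkl','rb'));t=d['top']
def cloud(im):
    D=im["depth"];v,u=np.mgrid[:420,:560];m=D>0
    K=im["camera_matrix"];V=np.asarray(im["view"])
    z=D[m];c=np.stack([(u[m]-K[0,2])*z/K[0,0],-(v[m]-K[1,2])*z/K[1,1],-z],1)
    return (c-V[:3,3])@V[:3,:3],u[m],v[m]
P,u,v=cloud(t)
f=t["frame"].astype(int)
# tray: bright region contour
m=(f.min(2)>110).astype(np.uint8);m[:195]=0;m[275:]=0;m[:,:188]=0;m[:,306:]=0
m=cv2.morphologyEx(m,cv2.MORPH_CLOSE,np.ones((7,7)))
cs=max(cv2.findContours(m,0,2)[0],key=cv2.contourArea)[:,0]
Q=np.array([plane(t,a,b,.018)[:2] for a,b in cs],np.float32);r=cv2.minAreaRect(Q);print("tray",r)
# stand plates at z~.007 and flask bodies
for n,lo,hi in(("L",.08,.2),("R",-.04,.08)):
    s=(P[:,0]>.55)&(P[:,0]<.66)&(P[:,1]>lo)&(P[:,1]<hi)&(P[:,2]>.09)&(P[:,2]<.14)
    q=P[s];print(n,s.sum(),q.min(0).round(3),q.max(0).round(3),np.percentile(q,[2,98],axis=0).round(3).tolist())
    for x0 in np.arange(.56,.64,.01):
        k=q[abs(q[:,0]-x0)<.005]
        if len(k)>5: print('  x',round(x0,3),'y',np.percentile(k[:,1],[1,50,99]).round(4),'z',np.median(k[:,2]).round(3))
S,_,_=cloud(d['scene']);A=np.vstack([P,S])
print("obstacle max z; cols y .18...50 step .04")
for x0 in np.arange(.40,.80,.04):
    print(round(x0,2),[ (lambda k: round(float(k.max()),2) if len(k) else None)(A[(abs(A[:,0]-x0)<.02)&(abs(A[:,1]-y0)<.02),2]) for y0 in np.arange(.2,.52,.04)])
b=plane(t,217,193.8,.073);print("bar",b)
```

```text
tray ((0.4776700437068939, 0.0874558836221695), (0.2578071653842926, 0.1778549700975418), 89.65267944335938)
L 740 [0.553 0.124 0.09 ] [0.614 0.178 0.134] [[0.557, 0.125, 0.091], [0.613, 0.177, 0.132]]
  x 0.56 y [0.1274 0.1518 0.1774] z 0.095
  x 0.57 y [0.1257 0.1512 0.1777] z 0.104
  x 0.58 y [0.1267 0.1504 0.1771] z 0.114
  x 0.59 y [0.1256 0.1506 0.1771] z 0.124
  x 0.6 y [0.1239 0.1482 0.1766] z 0.127
  x 0.61 y [0.1242 0.1491 0.1771] z 0.118
R 710 [ 0.553 -0.007  0.09 ] [0.612 0.049 0.136] [[0.555, -0.005, 0.091], [0.611, 0.046, 0.132]]
  x 0.56 y [-0.0031  0.0196  0.0446] z 0.096
  x 0.57 y [-0.0073  0.0204  0.0461] z 0.105
  x 0.58 y [-0.0043  0.0202  0.0456] z 0.115
  x 0.59 y [-0.0074  0.0196  0.048 ] z 0.126
  x 0.6 y [-0.0074  0.0217  0.0478] z 0.128
  x 0.61 y [-0.0073  0.0182  0.0483] z 0.12
obstacle max z; cols y .18...50 step .04
0.4 [0.02, 0.0, 0.0, 0.01, 0.01, 0.0, 0.39, 0.38]
0.44 [0.02, 0.0, 0.0, 0.0, 0.0, 0.0, 0.37, 0.36]
0.48 [0.02, 0.0, 0.06, 0.06, 0.0, 0.12, 0.35, 0.36]
0.52 [0.02, 0.0, 0.06, 0.06, 0.0, 0.26, 0.32, 0.31]
0.56 [0.02, 0.0, 0.0, 0.0, 0.0, 0.27, 0.28, 0.27]
0.6 [0.01, 0.0, 0.0, 0.0, 0.0, 0.06, 0.27, 0.27]
0.64 [0.01, 0.0, 0.0, 0.0, 0.06, 0.11, 0.27, 0.21]
0.68 [0.01, 0.0, 0.0, 0.0, 0.29, 0.29, 0.29, 0.29]
0.72 [0.0, 0.0, 0.0, 0.0, 0.29, 0.29, 0.29, 0.3]
0.76 [0.0, 0.07, 0.07, 0.07, 0.44, 0.43, 0.29, 0.29]
bar [0.55859527 0.15077569 0.073     ]
```

Checks on the measurements:
- Yaw is about 0. Flask_mid is about (0.583, 0.151, 0.099) and the outer wall is at y ≈ 0.177. The measured width is 52 mm (51 given), the flask spacing 131 mm (132 given) and the top edge 0.132 (0.131 given).
- The space on the outer side is free up to y ≈ 0.33.

I'll close the fingers, go to the outer side and find the wall gently.

Run:
```python
from bench import *
import numpy as np, json
q=[np.array([0,.70711,s*.70711,0]) for s in(1,-1)]
sol=[(k,inverse_kinematics([.583,.235,.099],k)) for k in q]
for k,s in sol: print(k,s if s is None else np.round(s,2))
j=np.array(state()['joint_pos'])
k=min([x for x in sol if x[1] is not None],key=lambda x:abs(x[1]-j).max())[0]
close()
move_to([.583,.24,.26],k); move_l([.583,.235,.099],.25); move_l([.583,.200,.099],.15)
hold(.2); f0=np.array(state()['ft_force']); y=.200
while y>.180:
    y-=.0015; move_l([.583,y,.099],.03); s=state(); df=np.array(s['ft_force'])-f0
    print(round(y,4),np.round(s['ee_pos'],4),df.round(2),round(s['time'],2))
    if abs(df[1])>.6: break
move_l([.583,y+.045,.099],.2)
json.dump(dict(q=k.tolist(),y=y),open('c.json','w'))
```

```text
[0.      0.70711 0.70711 0.     ] [ 0.33  0.18  1.37 -0.    1.59  0.33]
[ 0.       0.70711 -0.70711  0.     ] None
0.1985 [0.5829 0.1987 0.0989] [ 1.55 -0.34 -0.64] 6.12
0.197 [0.583 0.197 0.099] [ 0.96 -1.05 -0.56] 6.38
```

The force reading is too noisy (±1 N while moving) for that stop to count: 0.197 is 10 mm before the expected 0.1865. I'll skip the probe, tap to y = 0.176 (about 10 mm of travel), and look.

```bash
cat > tap.py <<'E'
import sys,json,threading
from bench import *
from h import *
k=json.load(open('c.json'))['q']
def tap(ye,n):
    move_l([.583,ye,.099],.28); s=state(); im=get_image('top')
    move_l([.583,.235,.099],.3); hold(.8)
    im2=get_image('top')
    print(ye,np.round(s['ee_pos'],4),np.round(s['ft_force'],1),round(state()['time'],2))
    for i,m in((1,im),(2,im2)): 
        cv2.imwrite(f'pics/t{n}_{i}.png',cv2.resize(m["frame"][150:275,185:310],None,fx=4.6,fy=4.6,interpolation=cv2.INTER_CUBIC))
        g=m["frame"].max(2); print(i,'dark px at neck',int((g[188:199,208:226]<72).sum()))
    return im2
if __name__=='__main__': tap(float(sys.argv[1]),sys.argv[2])
E
python3 tap.py .176 a
```

```text
0.176 [0.5831 0.1752 0.0992] [ 0.8  4.9 -0.8] 8.38
1 dark px at neck 16
2 dark px at neck 0
```

```bash
python3 -c "
import cv2,numpy as np
a=cv2.imread('pics/ta_1.png');b=cv2.imread('pics/ta_2.png')
cv2.imwrite('pics/ta.png',cv2.resize(np.hstack([a,b]),(800,400)))"
```

```text
(no output)
```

View pics/ta.png

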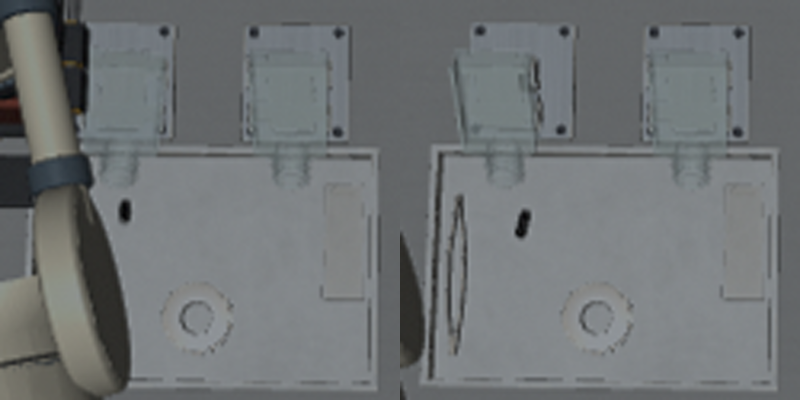

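One tap freed it. The left half shows the bar dropping past the neck at (125,210). In the right half it lies in the tray at (523,223), with the tapped flask swung back and the empty flask unmoved. I'll back off and check that the bar is at rest before handing in.

Run:
```python
from bench import *
from h import *
import pickle
move_l([.583,.26,.099],.15); move_l([.583,.26,.2],.15); 
def bar(im):
    m=(im["frame"].max(2)<60).astype(np.uint8); m[:205]=0;m[262:]=0;m[:,:212]=0;m[:,298:]=0
    c=max(cv2.findContours(m,0,2)[0],key=cv2.contourArea);(a,b),_,_=cv2.minAreaRect(c)
    return plane(im,a,b,.006)
i1=get_image('top');hold(.8);i2=get_image('top')
f=i2["frame"].max(2).astype(int)-pickle.load(open('d0.pkl','rb'))['top']["frame"].max(2)
print(bar(i1),bar(i2),'tray frame',bar(i2)[:2]-[.4777,.0875],'flask change L,R',abs(f[165:192,203:230]).mean(),abs(f[165:192,262:292]).mean(),state()['time'])
b=bar(i2)[:2]-[.4777,.0875]
if np.linalg.norm(bar(i1)-bar(i2))<.003 and abs(b[0])<.08 and abs(b[1])<.12: print(job_done())
```

```text
[0.50915848 0.14800687 0.006     ] [0.50915848 0.14800687 0.006     ] tray frame [0.03145848 0.06050687] flask change L,R 1.663923182441701 0.9925925925925926 10.425
the job is handed in; nothing more can be done
None
```

The job is handed in at about 10 s: one tap freed the bar, which lies still in the tray at about (0.031, 0.061) m in its frame; the tapped flask swung back and the empty one shows no movement in the images, but no verdict came back.

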